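# Set the valves of a vacuum filtration manifold

## Task

Get the filtration manifold ready for the pump: two of its three stations carry a funnel and one has only a bare base. Push the red valve levers round with a fingertip so that the valve of each station with a funnel is fully open (lever in line with its pipe, pointing at the robot) and the valve of the bare station is fully closed (lever across its pipe, pointing left), each right up to its stop. Only push the levers, never pinch them, and leave the funnels, the bare base and the other ware where they stand.

Things in the scene. Friction and masses are not known exactly. Their poses are not given: they have to be found in the camera images.
- manifold: fixed steel filtration manifold. Origin on the bench under the middle lever's pivot; x away from the robot, y left, z up. Stations 1, 2, 3 at y = +150, 0, -150 mm: upright lever pivot at x = 0, and the port it feeds straight behind at x = 120 mm. Header pipe (top 76 mm high, 500 mm long) along y at x = -62 mm, with a 44 mm gauge at its left end (top 82 mm high)
- lever_1 (a joint): angle (rad) of the red lever of the left valve about its upright pivot. 0: closed, lever across its pipe, pointing left (manifold +y), at its stop. 1.571: open, lever in line with its pipe, pointing at the robot (manifold -x), at its stop. Grows counter-clockwise seen from above. Stays where left; about 4 N at the grip point moves it
- grip_1 (a point): middle of the red sleeve of the left lever, 65 mm from the pivot; the sleeve is 17 mm wide, 16 mm high (104 to 120 mm above the bench) and reaches from 26 to 90 mm from the pivot. Turns with the lever; its own y axis points from the pivot to the tip. Its sides: front_face (towards the robot when closed) and back_face
- port_1 (a point): centre of the left port collar's inner floor, 82 mm above the bench (collar 41 mm across, 12 mm deep)
- lever_2 (a joint): angle (rad) of the red lever of the middle valve about its upright pivot. 0: closed, lever across its pipe, pointing left (manifold +y), at its stop. 1.571: open, lever in line with its pipe, pointing at the robot (manifold -x), at its stop. Grows counter-clockwise seen from above. Stays where left; about 4 N at the grip point moves it
- grip_2 (a point): middle of the red sleeve of the middle lever, 65 mm from the pivot; the sleeve is 17 mm wide, 16 mm high (104 to 120 mm above the bench) and reaches from 26 to 90 mm from the pivot. Turns with the lever; its own y axis points from the pivot to the tip. Its sides: front_face (towards the robot when closed) and back_face
- port_2 (a point): centre of the middle port collar's inner floor, 82 mm above the bench (collar 41 mm across, 12 mm deep)
- lever_3 (a joint): angle (rad) of the red lever of the right valve about its upright pivot. 0: closed, lever across its pipe, pointing left (manifold +y), at its stop. 1.571: open, lever in line with its pipe, pointing at the robot (manifold -x), at its stop. Grows counter-clockwise seen from above. Stays where left; about 4 N at the grip point moves it
- grip_3 (a point): middle of the red sleeve of the right lever, 65 mm from the pivot; the sleeve is 17 mm wide, 16 mm high (104 to 120 mm above the bench) and reaches from 26 to 90 mm from the pivot. Turns with the lever; its own y axis points from the pivot to the tip. Its sides: front_face (towards the robot when closed) and back_face
- port_3 (a point): centre of the right port collar's inner floor, 82 mm above the bench (collar 41 mm across, 12 mm deep)
- funnel_a: filter funnel standing loose in a port collar: dark stopper, steel base with a clamp ring and an amber cup on top, 74 mm across and 124 mm high; its rim is 206 mm above the bench. Origin: centre of its foot, on the collar's floor. It may stand on any of the three ports
- funnel_b: second filter funnel standing loose in a port collar: dark stopper, steel base with a clamp ring and an amber cup on top, 74 mm across and 124 mm high; its rim is 206 mm above the bench. Origin: centre of its foot, on the collar's floor. It may stand on any of the three ports
- bare_base: bare filter base with no funnel on it, standing loose in the remaining port collar: dark stopper and a steel dish 57 mm across with a white disc on top, 36 mm high (top 118 mm above the bench). Origin: centre of its foot. It may stand on any of the three ports
- petri_a: bystander: yellowish petri dish 62 mm across, 16 mm high, on the bench in front of the manifold; origin under its centre
- petri_b: bystander: dark red petri dish, same size, in front of the manifold; origin under its centre
- bottle: bystander: small reagent bottle with a green cap, 48 mm across and 101 mm high, standing on the bench left of the manifold; origin under its centre
- cup: bystander: clear plastic measuring cup upside down, 64 mm across, 66 mm high, right of the manifold; origin under its centre

How it is judged:
At the end, for the whole second after the job is handed in: At each station with a funnel the lever stands open (above 1.45 rad, the stop is at 1.571); at the bare station it stands closed (below 0.12 rad, the stop is at 0); all levers at rest; both funnels and the bare base still upright in the ports where they stood (((horizontal distance between bare_base and port_1 below 0.015 m and value of joint lever_1 below 0.12 rad) or (horizontal distance between any of funnel_a, funnel_b and port_1 below 0.015 m and value of joint lever_1 above 1.45 rad)) and velocity of joint lever_1 between -0.05 and 0.05 rad/s and ((horizontal distance between bare_base and port_2 below 0.015 m and value of joint lever_2 below 0.12 rad) or (horizontal distance between any of funnel_a, funnel_b and port_2 below 0.015 m and value of joint lever_2 above 1.45 rad)) and velocity of joint lever_2 between -0.05 and 0.05 rad/s and ((horizontal distance between bare_base and port_3 below 0.015 m and value of joint lever_3 below 0.12 rad) or (horizontal distance between any of funnel_a, funnel_b and port_3 below 0.015 m and value of joint lever_3 above 1.45 rad)) and velocity of joint lever_3 between -0.05 and 0.05 rad/s and angle between each of funnel_a, funnel_b, bare_base's own z axis and vertical below 0.1 rad); the robot touches nothing.
It fails at once if a lever is pinched: the fingers press on both sides of its sleeve at once with more than 2 N each ((contact force between the fingers and front_face_1 above 2 N and contact force between the fingers and back_face_1 above 2 N) or (contact force between the fingers and front_face_2 above 2 N and contact force between the fingers and back_face_2 above 2 N) or (contact force between the fingers and front_face_3 above 2 N and contact force between the fingers and back_face_3 above 2 N)).
It fails at once if a funnel or the bare base is lifted, shifted more than 12 mm or tipped more than 0.25 rad (distance of any of funnel_a, funnel_b, bare_base from where it was at the start of the episode above 0.012 m or angle between any of funnel_a, funnel_b, bare_base's own z axis and vertical above 0.25 rad).
It fails at once if a petri dish, the bottle or the measuring cup is moved more than 15 mm (distance of any of petri_a, petri_b, bottle, cup from where it was at the start of the episode above 0.015 m).
It also fails if it takes over 54 s, if anything falls off the work surface, if the arm or the gripper's body presses on something with over 40 N, if the wrist force passes 120 N, or if a joint passes its speed limit or range.

## Robot

A 7-joint arm with a two-finger parallel gripper is mounted at the origin on a cart in front of the work surface, level with it; the furniture and walls round the work are solid. World frame = base frame: x ahead of the robot, y to its left, z up, the work surface at z = 0. Lengths are in m, angles in rad, forces in N, time in s.
With the tool pointing down it reaches from about 0.425 to 0.95 m from the base axis. Payload 4.7 kg.
Tool frame: the origin (TCP) lies on the centre line of the jaws, within the pads' length; the fingertips stand robot.nose_length ahead of it and the grasp point (between the pads) lies 8 mm behind it (robot.nose_length is the distance from the TCP to the fingertips, in m); z points along the fingers, y is the line along which they close (so a half turn about z gives the same grasp; the last joint's range is limited). The gripper opens to 85 mm and grips with 20 to 120 N. Pads are 22 mm wide; open, the fingers measure 114 mm over their backs; the gripper's body (76 mm by 85 mm) begins 54 mm behind the grasp point. The pads swing forward as they close: fully open they stand 13 mm farther back than shut.
Start: joints at [-1.239, 0.469, -0.049, 1.532, 0.024, 1.141, -0.082], TCP at [0.238, 0.632, 0.242] pointing down, gripper open.
Joint ranges: [-2.59, 2.59], [-0.33, 1.99], [-1.39, 1.29], [0.1, 2.45], [-1.04, 4.18], [0.21, 1.99], [-2.66, 2.66]. Speed limits (rad/s): [2.57, 2.57, 3.14, 3.14, 3.14, 3.14, 3.14].

## Interface

Orientations are given as [roll, pitch, yaw] about the fixed x, y, z axes, in that order (R = Rz(yaw) Ry(pitch) Rx(roll)).
In Python, from plant import robot gives the robot as it stands. Calls block until the motion is done:
- robot.goto(position, orientation): joint-space move of the TCP to a pose.
- robot.move_straight(position, vel=0.15, attitude=None, contact_N=None): straight line of the TCP; attitude=None keeps the orientation; vel is the mean speed in m/s. With contact_N (N) it stops when the force on the tool has changed by that much, and returns True; else False.
- robot.move_joints(angles): joint-space move.
- robot.grip(opening, strength=None): opening from 0.0 (shut) to 1.0 (fully open); strength is the grip in N (None keeps the last); returns when the fingers have stopped.
- robot.sleep(seconds).
- robot.inverse_kinematics(position, orientation): joint angles nearest the present ones, or None.
- robot.sense(): the state.
- robot.grab_frame(name): name is "side" or "top"; returns a dict with "image" (480x640x3 uint8, red, green, blue), "range_z" (480x640 float32, m along the optical axis (not along the pixel's ray), 0 where there is no reading), "fx", "fy", "cx", "cy" (pixels), "R" (3x3) and "t" (3): a world point X has camera coordinates R X + t. Camera axes: x right, y down, z forward; pixel columns grow to the right and rows downward; lengths in m; the calibration is good to about 2 mm. A picture is of the moment at which its call begins.
A pose or a line that the arm cannot do raises robot.IKError and nothing moves.
- robot.close_job(): hands the job in; it is judged then, once.
The state is a dict: "t": time; "joint_pos": joint angles; "joint_velocities": joint speeds; "effort": joint torques, N m; "tcp_pos": TCP position; "tcp_rot": TCP orientation; "wrist_force": force on the tool from outside, world axes, zero at the start; "torque": the same for the moment, N m; "opening": opening from 0.0 (shut) to 1.0 (fully open); "gripper_force": force on a finger pad.
Only numpy, scipy, OpenCV 4.12 (cv2) and the standard library are available. Lean on these libraries where they do the work, as an engineer would, in place of code of your own. Each camera call takes 0.05 s, during which the arm holds its last target. There are 200 camera calls.

## Working session

There is one attempt and no reset: what is moved stays moved. The work goes in short steps, each a Python script; the robot and the scene stay as the last script left them, time stands still between calls to the robot, and variables do not carry over. Pictures are saved under pics/ and viewed, at most 10 in all, crops included, and the job is handed in when it is done.

```bash
mkdir -p pics; ls
python3 - <<'E'
from plant import robot
import cv2,pickle
for n in("top","side"):
    f=robot.grab_frame(n); pickle.dump(f,open(n+".pkl","wb")); cv2.imwrite(f"pics/{n}0.png",f["image"][:,:,::-1])
    print(n,f["fx"],f["cx"],f["cy"],f["R"],f["t"])
print(robot.sense(),robot.nose_length)
E
```

```text
pics
plant.py
top 569.6497179066727 316.12117310986173 237.66986198181326 [[ 0.07815066 -0.99694022  0.00163341]
 [-0.97665579 -0.07688918 -0.20057799]
 [ 0.20008986  0.01408002 -0.97967638]] [-0.05070615  0.53324193  1.33994201]
side 439.84880616248915 325.07815119925755 239.42380039607656 [[ 0.99615322 -0.08733044  0.00722126]
 [-0.05108624 -0.64572345 -0.7618605 ]
 [ 0.07119655  0.75856089 -0.64770088]] [-0.52945506  0.10153036  1.07353506]
{'t': 0.1, 'joint_pos': array([-1.23889345,  0.46936775, -0.04860727,  1.53358345,  0.02410792,
        1.14098393, -0.08228578]), 'joint_velocities': array([-0.00033985, -0.00155831, -0.00052038, -0.00161903, -0.0002577 ,
        0.00105859, -0.00069152]), 'effort': array([ 6.90658453e-04, -5.11512744e+01, -4.71031840e-02, -2.38392216e+01,
        1.07816211e-02,  4.32572255e-03,  3.98083358e-06]), 'tcp_pos': array([0.23809512, 0.63107318, 0.24135788]), 'tcp_rot': array([-3.13983721e+00,  6.23466395e-05,  2.78084756e+00]), 'wrist_force': array([-0.06751353, -0.14527799,  0.3103037 ]), 'torque': array([-0.01046855, -0.00714339, -0.00766769]), 'gripper_force': 0.0, 'opening': 1.0016773875763838} 0.011
```

View pics/top0.png

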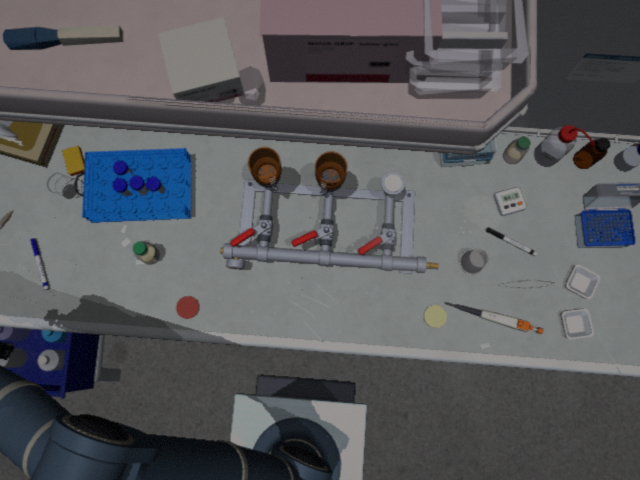

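View pics/side0.png

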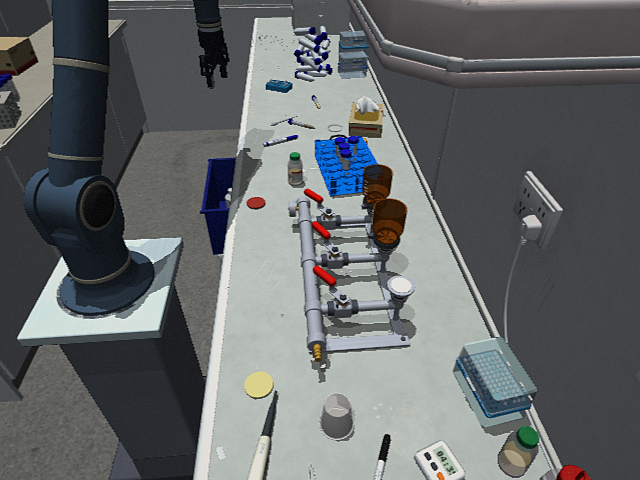

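The top view shows amber funnels at (265,165) and (331,168), on stations 1 and 2. The bare white disc is at (392,184), on station 3. The red levers at (243,237), (305,238) and (371,243) all stand part-way, and the side view agrees. So levers 1 and 2 need opening and lever 3 needs closing.

```bash
cat > see.py <<'E'
import numpy as np,cv2
def cloud(f):
    z=f["range_z"].astype(float); v,u=np.mgrid[:480,:640]
    P=np.stack([(u-f["cx"])/f["fx"]*z,(v-f["cy"])/f["fy"]*z,z],-1)
    return (P-f["t"])@f["R"]
def levers(f):
    W=cloud(f); h=cv2.cvtColor(f["image"],cv2.COLOR_RGB2HSV)
    m=((h[...,0]<6)|(h[...,0]>174))&(h[...,1]>150)&(h[...,2]>60)&(W[...,2]>.09)&(W[...,2]<.14)&(f["range_z"]>0)
    n,l,s,c=cv2.connectedComponentsWithStats(m.astype(np.uint8))
    out=[]
    for i in range(1,n):
        if s[i,4]<40: continue
        P=W[l==i]; top=P[P[:,2]>np.percentile(P[:,2],90)-.006]
        q=top[:,:2]; rect=cv2.minAreaRect((q*1000).astype(np.float32))
        d=np.linalg.svd(q-q.mean(0))[2][0]; d*=np.sign(d[1])
        e=(q-q.mean(0))@d
        out.append((np.array(rect[0])/1000,np.array(rect[1]),d,np.median(top[:,2]),c[i],q.mean(0)))
    return sorted(out,key=lambda o:-o[0][1])
E
python3 - <<'E'
import pickle,numpy as np,cv2
from see import *
np.set_printoptions(precision=4,suppress=True)
for n in("top","side"):
    f=pickle.load(open(n+".pkl","rb")); W=cloud(f)
    print(n)
    for o in levers(f): print("lever",*o, np.degrees(np.arctan2(o[2][1],o[2][0])))
    x,y,z=W[...,0],W[...,1],W[...,2]
    box=(x>.3)&(x<.85)&(y>-.35)&(y<.4)
    h=cv2.cvtColor(f["image"],cv2.COLOR_RGB2HSV)
    for nm,m in(("rim",box&(z>.198)&(z<.212)),("disc",box&(abs(z-.118)<.006)&(h[...,1]<40)&(h[...,2]>150)),
                ("pipe",box&(z>.062)&(z<.085)),("low",box&(z>.010)&(z<.03)),("mid",box&(z>.05)&(z<.108))):
        k,l,s,c=cv2.connectedComponentsWithStats(m.astype(np.uint8))
        for i in range(1,k):
            if s[i,4]<30: continue
            P=W[l==i]; print(nm,s[i,4],c[i],"min",P.min(0),"max",P.max(0),"circ",np.array(cv2.minEnclosingCircle((P[:,:2]*1000).astype(np.float32))[0]))
    m=(x>.5)&(x<1.3)&(y>-.3)&(y<.4)&(z>.25)
    if m.any(): print("high obstacles minx",np.percentile(x[m],1), z[m].min(),z[m].max())
E
```

```text
top
lever [0.5118 0.1621] [15.2709 58.09  ] [-0.6313  0.7755] 0.11957670208893402 [242.0556 236.9383] [0.512 0.161] 129.14739236940503
lever [0.5196 0.0179] [13.7723 59.6367] [-0.4835  0.8754] 0.11978150476060599 [304.0435 238.0994] [0.5196 0.0178] 118.91267223282512
lever [ 0.5146 -0.1352] [13.6847 57.4581] [-0.5929  0.8053] 0.11913637233246263 [368.662  245.8803] [ 0.5134 -0.1341] 126.36074023517747
rim 183 [264.235  162.2896] min [0.6318 0.0825 0.198 ] max [0.7047 0.1551 0.2102] circ [668.4123 118.4812]
rim 190 [331.0316 166.5158] min [ 0.6314 -0.0674  0.1982] max [0.7064 0.0046 0.2108] circ [669.1235 -30.5072]
disc 92 [393.7391 181.6196] min [ 0.6539 -0.1982  0.1123] max [ 0.6876 -0.1651  0.1238] circ [ 671.5597 -181.6493]
pipe 61 [452.7541 156.377 ] min [ 0.7593 -0.3497  0.0624] max [ 0.7734 -0.3156  0.0843] circ [ 769.1703 -332.6724]
pipe 40 [159.7 190.5] min [0.6105 0.3757 0.062 ] max [0.6323 0.3974 0.0846] circ [623.5173 386.7806]
pipe 3997 [319.0338 247.8364] min [ 0.4447 -0.3066  0.062 ] max [0.6536 0.2186 0.0848] circ [490.6875 -44.0342]
pipe 329 [388.6535 214.3526] min [ 
[... 4215 characters left out ...]
25  0.01  ] max [ 0.525  -0.2232  0.013 ] circ [ 517.0356 -238.0139]
low 71 [458.1268 373.0704] min [ 0.7606 -0.3499  0.0107] max [ 0.7673 -0.3155  0.0297] circ [ 763.5636 -332.6973]
mid 208 [295.2115 164.4135] min [0.4499 0.3761 0.05  ] max [0.4939 0.3997 0.1046] circ [471.954  396.6837]
mid 494 [344.6316 169.9798] min [0.5657 0.3162 0.0504] max [0.6937 0.3999 0.1078] circ [628.7869 362.5829]
mid 5333 [332.1599 272.0758] min [ 0.4473 -0.3078  0.05  ] max [0.6878 0.2113 0.1079] circ [493.0316 -48.2389]
mid 951 [483.9727 350.2597] min [ 0.7607 -0.35    0.0502] max [ 0.8499 -0.3063  0.0978] circ [ 805.1563 -333.2511]
high obstacles minx 0.5757700172608102 0.25002814761590975 0.6709094866454867
```

```bash
cat > push.py <<'E'
import numpy as np
from plant import robot
PIV={1:(.5495,.117),2:(.5495,-.033),3:(.551,-.1825)}
TH={1:39.6,2:29.0,3:36.7}; Z=.109; R=.060; YAW=.004
def pose(k,th,gap,flip,z=Z):
    """finger beside lever k standing at th (deg); gap from sleeve face; lever 3 is pushed on the front face"""
    a=YAW+np.radians(90+th); d=np.array([np.cos(a),np.sin(a)]); n=np.array([d[1],-d[0]])*(-1 if k==3 else 1)
    p=np.array(PIV[k])+R*d+n*(.0085+.011+gap)
    return [*p,z],[np.pi,0,(a-np.pi/2+flip*np.pi+np.pi)%(2*np.pi)-np.pi]
def path(k):
    end=0 if k==3 else 90
    return np.linspace(TH[k],end,5)[1:], end, (-1 if k==3 else 1)
def run(k,flip):
    ths,end,s=path(k)
    p,o=pose(k,TH[k],.010,flip,.25); robot.goto(p,o)
    p[2]=Z
    if robot.move_straight(p,vel=.12,contact_N=8): print("touched going down",robot.sense()["tcp_pos"]); return
    for th in ths:
        p,o=pose(k,th,0,flip); robot.move_straight(p,vel=.06,attitude=o)
        print(round(th),robot.sense()["wrist_force"].round(1))
    p,_=pose(k,end+8*s,0,flip); _,o=pose(k,end,0,flip)
    print("stop",robot.move_straight(p,vel=.03,attitude=o,contact_N=12),robot.sense()["wrist_force"].round(1),robot.sense()["tcp_pos"].round(4),pose(k,end,0,flip)[0])
    q=robot.sense()["tcp_pos"]; b=np.array(pose(k,end,.015,flip)[0])-np.array(pose(k,end,0,flip)[0])
    robot.move_straight(list(q+b),vel=.08); robot.move_straight([*(q+b)[:2],.25],vel=.2); print("t",robot.sense()["t"])
E
python3 - <<'E'
from push import *
import pickle; from see import cloud
for n in("top","side"):
    W=cloud(pickle.load(open(n+".pkl","rb"))).reshape(-1,3)
    m=(W[:,0]>.4)&(W[:,0]<.8)&(abs(W[:,1])<.5)&(W[:,2]>.22)
    P=W[m]; print(n,len(P),P.min(0) if len(P) else 0,P.max(0) if len(P) else 0)
for k in(1,2,3):
  for flip in(0,1):
    ths,end,s=path(k)
    L=[robot.inverse_kinematics(*pose(k,TH[k],.01,flip,.25))]+[robot.inverse_kinematics(*pose(k,t,.0,flip)) for t in ths]
    print(k,flip,[None if l is None else np.round(l,2).tolist() for l in (L[0],L[-1])],all(l is not None for l in L))
E
```

```text
top 72531 [ 0.5717827  -0.32003211  0.585297  ] [0.7999834  0.49999486 0.75120522]
side 19346 [ 0.57396554 -0.32395029  0.58409321] [0.79999526 0.10752315 0.67307826]
1 0 [[-0.82, 0.3, 0.52, 1.82, -0.17, 1.07, -1.11], [-0.66, 0.38, 0.38, 2.07, -0.21, 0.72, -0.14]] True
1 1 [[-0.4, 0.28, -0.0, 1.79, 0.0, 1.07, 1.86], [0.51, 0.68, -1.18, 2.01, 0.77, 0.99, 2.09]] True
2 0 [[-0.67, 0.28, 0.65, 1.86, -0.2, 1.06, -1.0], [-0.49, 0.37, 0.53, 2.12, -0.29, 0.72, 0.23]] True
2 1 [[-0.34, 0.25, 0.25, 1.84, -0.07, 1.05, 2.01], [-0.88, 0.58, 1.12, 2.14, -0.71, 0.86, -2.47]] True
3 0 [[-0.56, 0.27, 0.95, 1.94, -0.26, 1.06, -0.43], [-0.58, 0.63, 1.02, 2.01, -0.69, 0.9, -0.75]] True
3 1 [[-0.39, 0.23, 0.72, 1.93, -0.17, 1.04, 2.62], [-0.19, 0.44, 0.44, 1.99, -0.26, 0.76, 1.98]] True
```

Run:
```python
from push import *
import cv2; from see import levers
run(1,0)
for n in("top","side"):
    f=robot.grab_frame(n); cv2.imwrite(f"pics/{n}1.png",f["image"][:,:,::-1])
    print([(o[0].round(3),round(float(np.degrees(np.arctan2(o[2][1],o[2][0]))-90),1)) for o in levers(f)])
```

```text
52 [ 0.7 -0.6 -0. ]
65 [ 0.4  0.7 -0.2]
77 [-0.7  0.  -0.4]
90 [ 5.4  1.6 -2.1]
stop False [ 4.1 -0.6 -0.2] [0.4886 0.1279 0.1093] [np.float64(0.4894224802073598), np.float64(0.1362598446402075), 0.109]
t 6.6917
[(array([0.52 , 0.018]), 30.1), (array([ 0.514, -0.135]), 36.6)]
[(array([0.518, 0.164]), 34.2), (array([0.522, 0.017]), 29.0), (array([ 0.517, -0.137]), 37.7)]
```

View pics/side1.png

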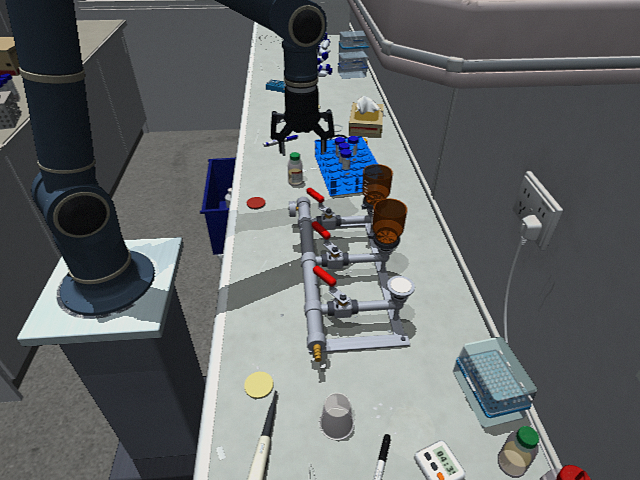

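The side view shows the gripper still open at (300,130), because I forgot to shut it. Lever 1 at (314,195) passed between the fingers and now stands at about 34°. I'll shut the gripper and repeat.

```bash
sed -i 's/1:39.6/1:34.0/' push.py
python3 - <<'E'
from push import *
import cv2; from see import levers
robot.grip(0.0,20); print(robot.sense()["opening"])
run(1,0)
for n in("top","side"):
    f=robot.grab_frame(n); cv2.imwrite(f"pics/{n}2.png",f["image"][:,:,::-1])
    print([(o[0].round(3),round(float(np.degrees(np.arctan2(o[2][1],o[2][0]))-90),1)) for o in levers(f)])
E
```

```text
0.0006556910935608131
48 [0.9 2.1 1.1]
62 [1.5 3.  2.6]
76 [0.8 2.5 1.4]
90 [2.6 6.1 0.3]
stop True [-0.7  1.   1. ] [0.4901 0.1381 0.1092] [np.float64(0.4894224802073598), np.float64(0.1362598446402075), 0.109]
t 13.0167
[(array([0.489, 0.117]), 89.8), (array([0.519, 0.019]), 30.9), (array([ 0.514, -0.135]), 36.3)]
[(array([0.491, 0.116]), 87.8), (array([0.521, 0.017]), 30.0), (array([ 0.517, -0.137]), 38.6)]
```

View pics/side2.png

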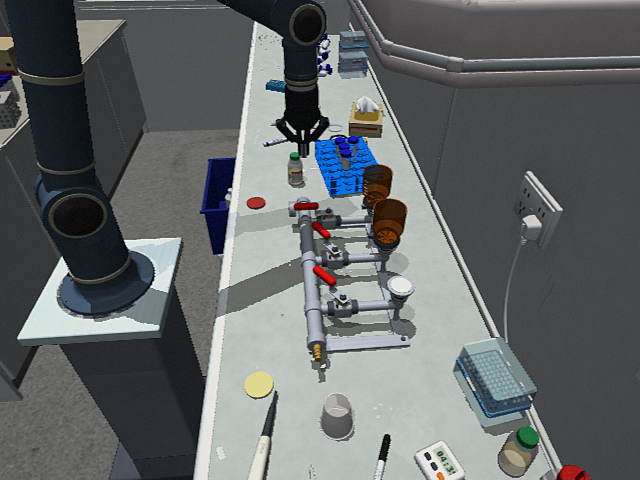

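Lever 1 at (305,207) now lies in line with its pipe, at about 89°. Levers 2 and 3 are next, with the gripper shut.

Run:
```python
from push import *
import cv2; from see import levers
run(2,0); run(3,0)
robot.move_straight([.45,-.12,.3],vel=.2)
for n in("top","side"):
    f=robot.grab_frame(n); cv2.imwrite(f"pics/{n}3.png",f["image"][:,:,::-1])
    print([(o[0].round(3),round(float(np.degrees(np.arctan2(o[2][1],o[2][0]))-90),1)) for o in levers(f)])
```

```text
44 [1.  1.7 1.4]
60 [1.7 1.  1.8]
75 [1.7 2.4 2. ]
90 [3.  5.4 0.8]
stop True [0.4 1.6 1.1] [ 0.4897 -0.0119  0.1088] [np.float64(0.4894224802073598), np.float64(-0.013740155359792509), 0.109]
t 18.4917
28 [ 0.1  1.  -0.1]
18 [-2.1 -1.6  1.1]
9 [-2.7 -1.6  0.5]
0 [-3.2 -0.4 -0.1]
stop True [ 1.   0.8 -0.1] [ 0.5304 -0.1225  0.1081] [np.float64(0.5312601566397915), np.float64(-0.12257847979136018), 0.109]
t 23.3167
[(array([0.49 , 0.117]), -88.7), (array([ 0.489, -0.033]), -88.2)]
[(array([0.492, 0.115]), 87.7), (array([ 0.493, -0.034]), -89.8), (array([ 0.551, -0.126]), -0.2)]
```

View pics/side3.png

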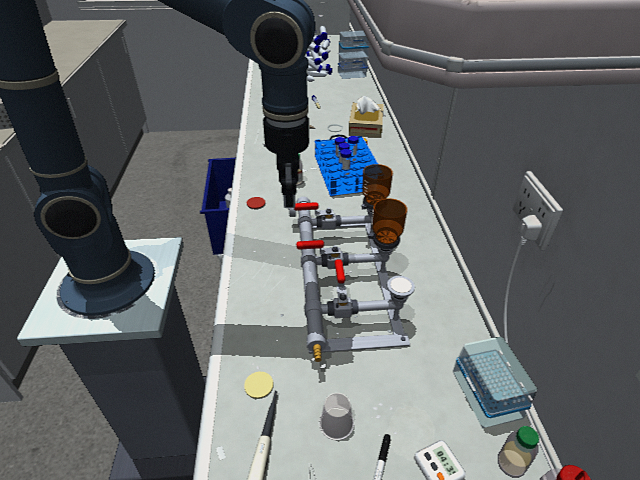

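View pics/top3.png

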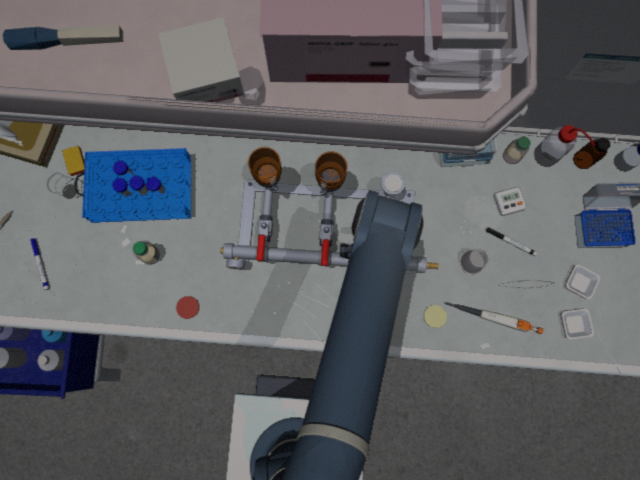

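Levers 1 and 2, at (262,246) and (325,252) in the top view, point at the robot. Lever 3, at (340,270) in the side view, points left, across its pipe. The ware hasn't moved and the arm is clear.

```bash
python3 -c "
from plant import robot
robot.sleep(.3); print(robot.close_job())"
```

```text
the job is handed in; nothing more can be done
None
```

The job is handed in: by the camera checks the levers of stations 1 and 2 (funnels) are open and the lever of station 3 (bare base) is closed, each pushed up to its stop with the ware unmoved; one first pass at lever 1 with the gripper still open had to be repeated, and no verdict was returned.

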